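# Sort the bone casts onto their outline cards

### The job

Set up the bone lesson: lay each of the four loose bone casts (skull, half lower jaw, thigh bone, half hip bone) on the card that shows its silhouette, the same way up as it lies now and turned the right way round so that it covers the printed shape. Set them down gently, never letting them drop, and do not knock or push away the glass beaker and the amber jar that stand among them.

Things in the scene. Friction and masses are not known exactly. Their poses are not given: they have to be found in the camera images.
- skull_center (a point): The rabbit skull: a bone-coloured life-size resin cast without lower jaw, 84 mm long, 45 mm wide over the two cheek arches, 36 mm high, lying teeth down on the table. The point is at its middle, 18 mm above its underside, level with the cheek arches, whose straight sides (25 mm long, 6 mm thick) are the place to grip it. Its x axis points to the snout, y to its left side, z up.
- jaw_center (a point): The half lower jaw: bone-coloured resin cast lying flat on its side, 75 mm long, 48 mm over the broad hinge end, 10 mm thick. The point is at the middle of the tooth-bearing bar, 5 mm above its underside; there the bar with its row of teeth is 19 mm wide (along y), the place to grip it. Its x axis points to the curved front tooth, y to the side of the cheek teeth, z up.
- thigh_center (a point): The thigh bone: bone-coloured resin cast lying flat, 87 mm long, with a round shaft 11 mm thick, two knuckles side by side at one end (32 mm wide) and a ball standing out to one side (25 mm from the shaft's axis) at the other end. The point is at the middle of the shaft, 8.5 mm above its underside, the place to grip it (across, along y). Its x axis points to the end with the ball, y to the side where the ball stands out, z up.
- hip_center (a point): The half hip bone: bone-coloured resin cast lying flat, 88 mm long, a lopsided paddle 32 mm wide at one end, a 13 mm wide neck, a 12 mm high dark-centred socket and an open oval loop (38 mm wide) at the other end. The point is at the middle of the neck, 5 mm above its underside, the place to grip it (across, along y). Its x axis points to the paddle, y to the side where the paddle bulges, z up.
- card_skull: The card with the red band: a white board 126 mm (x) by 76 mm (y), 3 mm thick, fixed to the table, printed with the dark full-size silhouette of the skull, snout towards the band. Origin at the centre of the underside, x towards the band (30 mm wide, at the +x end), z up. The silhouette matches the cast's own x and y axes, with the cast's point above x = -15 mm, y = 0 of the card.
- card_jaw: The card with the yellow band: a white board 126 mm (x) by 76 mm (y), 3 mm thick, fixed to the table, printed with the dark full-size silhouette of the half lower jaw, front tooth towards the band. Origin at the centre of the underside, x towards the band (30 mm wide, at the +x end), z up. The silhouette matches the cast's own x and y axes, with the cast's point above x = -15 mm, y = 0 of the card.
- card_thigh: The card with the teal band: a white board 126 mm (x) by 76 mm (y), 3 mm thick, fixed to the table, printed with the dark full-size silhouette of the thigh bone, ball end towards the band. Origin at the centre of the underside, x towards the band (30 mm wide, at the +x end), z up. The silhouette matches the cast's own x and y axes, with the cast's point above x = -15 mm, y = 0 of the card.
- card_hip: The card with the dark blue band: a white board 126 mm (x) by 76 mm (y), 3 mm thick, fixed to the table, printed with the dark full-size silhouette of the half hip bone, paddle end towards the band. Origin at the centre of the underside, x towards the band (30 mm wide, at the +x end), z up. The silhouette matches the cast's own x and y axes, with the cast's point above x = -15 mm, y = 0 of the card.
- beaker: A small glass beaker standing on the table among the cards and bones, 45 mm across at the rim, 60 mm high. Origin at the centre of its underside, z up. To be left standing where it is.
- jar: A small closed jar of amber glass with a black cap standing on the table among the cards and bones, 42 mm across, 62 mm high. Origin at the centre of its underside, z up. To be left standing where it is.

How it is judged:
At the end, for the whole second after the job is handed in: Each of the four casts lies released and at rest on its own card, the way up it started (within 0.2 rad), its point within 12 mm lengthways and crossways of its place over the silhouette, turned the same way as the silhouette (within 0.3 rad, not end for end) (x of skull_center in the frame of card_skull between -0.027 and -0.003 m and y of skull_center in the frame of card_skull between -0.012 and 0.012 m and x of card_skull in the frame of skull_center above -0.001 m and angle between the x axis of skull_center and the x axis of card_skull, either way round below 0.3 rad and angle between each of skull_center, jaw_center, thigh_center, hip_center's own z axis and vertical below 0.2 rad and height (world z) of skull_center below 0.026 m and linear speed of each of skull, jaw, thigh, hip below 0.01 m/s and angular speed of each of skull, jaw, thigh, hip below 0.1 rad/s and contact force between each of skull, jaw, thigh, hip and the fingers below 0.05 N and x of jaw_center in the frame of card_jaw between -0.027 and -0.003 m and y of jaw_center in the frame of card_jaw between -0.012 and 0.012 m and x of card_jaw in the frame of jaw_center above -0.001 m and angle between the x axis of jaw_center and the x axis of card_jaw, either way round below 0.3 rad and height (world z) of each of jaw_center, hip_center below 0.013 m and x of thigh_center in the frame of card_thigh between -0.027 and -0.003 m and y of thigh_center in the frame of card_thigh between -0.012 and 0.012 m and x of card_thigh in the frame of thigh_center above -0.001 m and angle between the x axis of thigh_center and the x axis of card_thigh, either way round below 0.3 rad and height (world z) of thigh_center below 0.0165 m and x of hip_center in the frame of card_hip between -0.027 and -0.003 m and y of hip_center in the frame of card_hip between -0.012 and 0.012 m and x of card_hip in the frame of hip_center above -0.001 m and angle between the x axis of hip_center and the x axis of card_hip, either way round below 0.3 rad); the robot touches nothing.
It fails at once if the beaker is knocked over or pushed more than 25 mm (distance of beaker from where it was at the start of the episode above 0.025 m or angle between beaker's own z axis and vertical above 0.35 rad).
It fails at once if the jar is knocked over or pushed more than 25 mm (distance of jar from where it was at the start of the episode above 0.025 m or angle between jar's own z axis and vertical above 0.35 rad).
It fails at once if a cast is dropped (falls free from more than about 30 mm) ((linear speed of skull above 0.8 m/s and contact force between skull and the fingers below 0.01 N) or (linear speed of jaw above 0.8 m/s and contact force between jaw and the fingers below 0.01 N) or (linear speed of thigh above 0.8 m/s and contact force between thigh and the fingers below 0.01 N) or (linear speed of hip above 0.8 m/s and contact force between hip and the fingers below 0.01 N)).
It also fails if it takes over 109 s, if anything falls off the work surface, if the arm or the gripper's body presses on something with over 40 N, if the wrist force passes 120 N, or if a joint passes its speed limit or range.

### The arm

A 7-joint arm with a two-finger parallel gripper is mounted at the origin on the work surface. World frame = base frame: x ahead of the robot, y to its left, z up, the work surface at z = 0. Lengths are in m, angles in rad, forces in N, time in s.
With the tool pointing down it reaches from about 0.425 to 0.875 m from the base axis. Payload 4.7 kg.
Tool frame: the origin (TCP) lies at the very end of the fingers, on their centre line; the grasp point (between the pads) lies 19 mm behind it (ctrl.grasp_offset is the distance from the TCP to the grasp point, in m); z points along the fingers, y is the direction in which the jaws open and shut (so a half turn about z gives the same grasp; the last joint's range is limited). The gripper opens to 87 mm and grips with 3 to 60 N. Pads are 19 mm wide; open, the fingers measure 117 mm over their backs; the gripper's body (75 mm by 190 mm) begins 51 mm behind the grasp point.
Start: joints at [-1.266, 0.321, -0.07, 1.45, 0.023, 1.371, -0.057], TCP at [0.186, 0.623, 0.223] pointing down, gripper open.
Joint ranges: [-2.86, 2.86], [-0.3, 2.09], [-1.38, 1.24], [0.06, 2.45], [-1.56, 4.7], [0.09, 2.05], [-2.69, 2.69]. Speed limits (rad/s): [2.57, 2.57, 3.14, 3.14, 3.14, 3.14, 3.14].

### API

Orientations are given as a rotation vector (axis times angle).
In Python, from bench import ctrl gives the robot as it stands.
- The arm moves only by the shell command python3 -m creep 'ROWS' [FORCE]. ROWS is JSON, a list that holds one entry, the list of rows, each a list of 7 numbers: the opening, from 0 (shut) to 1 (fully open), then the shift along the tool's x, y, z in mm, then the turn, a rotation vector about the tool's x, y, z in rad. In form: [[[grip, dx, dy, dz, rx, ry, rz], ...]]. A call has 1 to 5 rows; each row is the pose to reach, as a shift and turn from the pose commanded when the call began, along the tool's axes at that moment; what a row does not reach only later rows make up. A row lasts 1/10 s, in which the tool goes at most 50 mm and 8.59 degrees, less where a joint would pass 70% of its speed; a pose out of reach is approached as far as the arm can. A call with a gripper value outside its range is refused whole. The fingers move at their own pace and stop on an object; FORCE is the grip in N (left out, the last holds). Time passes only in rows, so rows that repeat a pose let the fingers close. It gives the time, the measured TCP pose, the force and the opening at its end, in the units of the state.
- ctrl.get_state(): the state, without advancing time (a new reading comes with each control period).
- ctrl.get_image(name): name is "scene" or "side" or "wrist"; returns the picture (400x640x3 uint8, red, green, blue); there is no depth.
- ctrl.camera_params(name): a dict with "K" (3x3 intrinsics, pixels), "pose" (4x4, takes a point from camera to world coordinates). Camera axes: x right, y down, z forward; pixel columns grow to the right and rows downward; lengths in m; the calibration is good to about 2 mm. A picture is of the moment at which its call begins: read the wrist's pose just before it. camera_params takes no time and is no camera call; for the wrist camera it gives the pose at the moment of the call.
- ctrl.close_job(): hands the job in, once; it reports no verdict.
The state is a dict: "time": time; "joint_positions": joint angles; "qd": joint speeds; "joint_torque": joint torques, N m; "position": TCP position; "tool_rot": TCP orientation; "ft_force": force on the tool from outside, world axes, zero at the start; "torque": the same for the moment, N m; "grip_width": opening from 0.0 (shut) to 1.0 (fully open).
Only numpy, scipy, OpenCV 4.12 (cv2) and the standard library are available. Lean on these libraries where they do the work, as an engineer would, in place of code of your own. Each camera call takes 0.05 s, during which the arm holds its last target. There are 200 camera calls.

## Working session

There is one attempt and no reset: what is moved stays moved. The work goes in short steps, Python scripts to look and compute and a shell command to move; the robot and the scene stay as the last step left them, time stands still between calls to the robot, and variables do not carry over. Pictures are saved under pics/ and viewed, about 12 in all and at most 16, crops included, and the job is handed in when it is done.

```bash
ls; mkdir -p pics; python3 - <<'E'
from bench import ctrl
import cv2
s=ctrl.get_state();print(s['time'],s['position'],s['tool_rot'],s['grip_width'])
for n in ("scene","side"):
    im=ctrl.get_image(n);cv2.imwrite(f'pics/{n}0.png',im[:,:,::-1])
    p=ctrl.camera_params(n);print(n,p)
E
```

```text
pics
0.0 [0.18624506 0.62218    0.2214647 ] [-4.55051966e-01 -3.10828206e+00  2.94336592e-03] 1.0011415646489428
scene {'K': array([[431.79245185,   0.        , 326.26942903],
       [  0.        , 431.79245185, 199.70673452],
       [  0.        ,   0.        ,   1.        ]]), 'pose': array([[-0.74464676,  0.40442663, -0.53098051,  1.03293056],
       [ 0.66732847,  0.4353902 , -0.60424174,  0.5565365 ],
       [-0.01318774, -0.80428507, -0.5940973 ,  0.56761337],
       [ 0.        ,  0.        ,  0.        ,  1.        ]])}
side {'K': array([[514.41795156,   0.        , 325.10591947],
       [  0.        , 514.41795156, 206.30056503],
       [  0.        ,   0.        ,   1.        ]]), 'pose': array([[-9.88925917e-01, -9.24168846e-02,  1.16123430e-01,
         4.12412322e-01],
       [-1.48408510e-01,  6.12290441e-01, -7.76579249e-01,
         9.97374963e-01],
       [ 6.67768467e-04, -7.85213051e-01, -6.19225337e-01,
         8.49293415e-01],
       [ 0.00000000e+00,  0.00000000e+00,  0.00000000e+00,
         1.00000000e+00]])}
```

View pics/scene0.png

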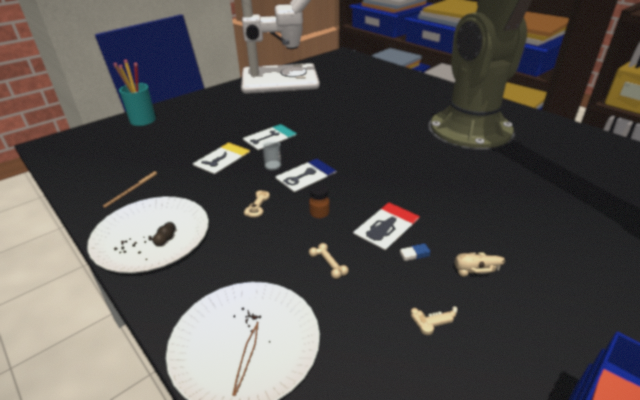

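View pics/side0.png

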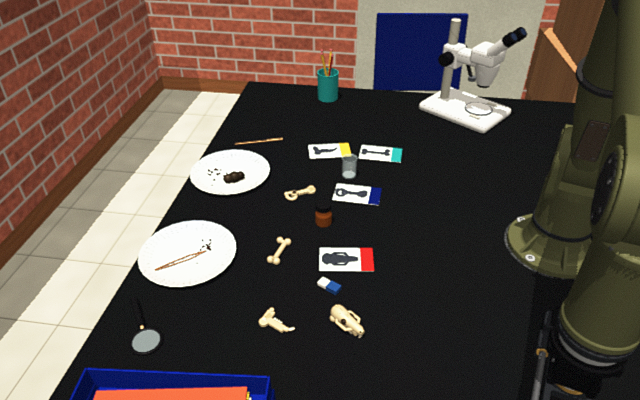

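The side view shows the skull at (347,320), jaw (277,321), thigh (279,250) and hip (300,192). It also shows the cards red (347,260), yellow (330,151), teal (381,154) and blue (357,194), the beaker (349,166) and the jar (323,215). Next I'll get rough positions from these.

```bash
cat > h.py <<'E'
from bench import ctrl
import numpy as np, cv2
from scipy.spatial.transform import Rotation as R
def ray(p,uv,z):
    K,T=p['K'],p['pose']; d=T[:3,:3]@np.linalg.solve(K,[uv[0],uv[1],1.]); return T[:3,3]+d*(z-T[2,3])/d[2]
def proj(p,X):
    K,T=p['K'],p['pose']; c=T[:3,:3].T@(np.asarray(X)-T[:3,3]); c=K@c; return c[:2]/c[2]
def top(im,p,x0,x1,y0,y1,z,s):  # s px per m; image right = -y... rows: +x up
    # out col = (y1-y)*s ; row=(x1-x)*s
    pts=[(x0,y0),(x0,y1),(x1,y0),(x1,y1)]
    src=np.float32([proj(p,(a,b,z)) for a,b in pts]); dst=np.float32([((y1-b)*s,(x1-a)*s) for a,b in pts])
    return cv2.warpPerspective(im,cv2.getPerspectiveTransform(src,dst),(int((y1-y0)*s),int((x1-x0)*s)),flags=cv2.INTER_CUBIC)
E
python3 - <<'E'
from h import *
p=ctrl.camera_params('side')
for n,uv,z in [('skull',(347,320),.018),('jaw',(277,321),.005),('thigh',(279,250),.008),('hip',(300,192),.005),('red',(347,260),.003),('yel',(330,151),.003),('teal',(381,154),.003),('blue',(357,194),.003),('beaker',(349,178),0.),('jar',(323,225),0)]:
    X=ray(p,uv,z); print(n,X.round(3),'r',np.hypot(*X[:2]).round(3))
w=ctrl.camera_params('wrist');print(w)
s=ctrl.get_state();print(R.from_rotvec(s['tool_rot']).as_matrix().round(3))
cv2.imwrite('pics/w0.png',ctrl.get_image('wrist')[:,:,::-1])
E
```

```text
skull [0.469 0.318 0.018] r 0.567
jaw [0.612 0.332 0.005] r 0.696
thigh [0.654 0.125 0.008] r 0.666
hip [ 0.648 -0.114  0.005] r 0.658
red [0.49  0.13  0.003] r 0.507
yel [ 0.597 -0.338  0.003] r 0.686
teal [ 0.441 -0.344  0.003] r 0.559
blue [ 0.493 -0.131  0.003] r 0.51
beaker [ 0.523 -0.208  0.   ] r 0.563
jar [0.566 0.009 0.   ] r 0.566
{'K': array([[330.9116104 ,   0.        , 318.52029321],
       [  0.        , 330.9116104 , 205.62687264],
       [  0.        ,   0.        ,   1.        ]]), 'pose': array([[ 0.28676565,  0.92570388,  0.24665317,  0.11732793],
       [ 0.958     , -0.27677273, -0.07505238,  0.64367398],
       [-0.0012094 ,  0.25781618, -0.96619323,  0.38320397],
       [ 0.        ,  0.        ,  0.        ,  1.        ]])}
[[-0.958  0.287 -0.   ]
 [ 0.287  0.958 -0.002]
 [-0.    -0.002 -1.   ]]
```

View pics/w0.png

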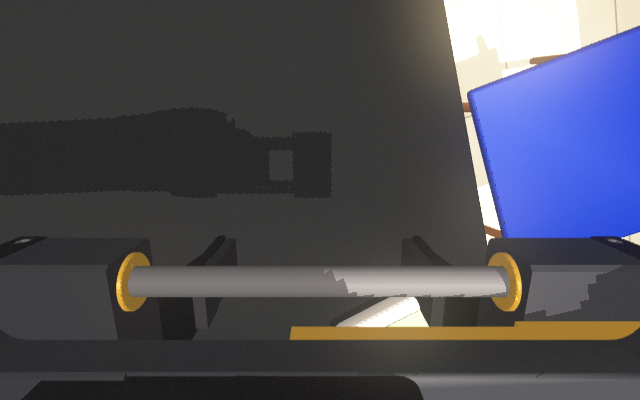

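```bash
python3 -m creep '[[[1,-166,-97,-10,0,0,0],[1,-166,-97,-10,0,0,0],[1,-166,-97,-10,0,0,0],[1,-166,-97,-10,0,0,0]]]'
python3 -m creep '[[[1,-166,-97,-10,0,0,0],[1,-166,-97,-10,0,0,0],[1,-166,-97,-10,0,0,0],[1,-166,-97,-10,0,0,0]]]'
python3 -m creep '[[[1,-166,-97,-10,0,0,-0.29],[1,-166,-97,-10,0,0,-0.29],[1,-166,-97,-10,0,0,-0.29],[1,-166,-97,-10,0,0,-0.29],[1,-166,-97,-10,0,0,-0.29]]]'
cat > look.py <<'E'
import sys
from h import *
n=sys.argv[1]; ctrl.get_image('wrist')
p=ctrl.camera_params('wrist'); im=ctrl.get_image('wrist')
np.savez(f'{n}.npz',im=im,K=p['K'],pose=p['pose'])
cv2.imwrite(f'pics/{n}.png',im[:,:,::-1]); s=ctrl.get_state(); print(s['time'],s['position'],s['tool_rot'],s['ft_force'])
E
python3 look.py A
```

```text
time: 0.55
position: [0.3196, 0.4797, 0.2325]
tool_rot: [0.458, 3.107, -0.001]
ft_force: [0.7, 0.3, -0.8]
grip_width: 1.002
time: 0.95
position: [0.4506, 0.3389, 0.2427]
tool_rot: [0.458, 3.107, -0.0]
ft_force: [0.0, -0.3, 0.1]
grip_width: 0.997
time: 1.45
position: [0.5846, 0.1921, 0.2526]
tool_rot: [0.021, 3.139, -0.008]
ft_force: [0.2, 0.2, 0.4]
grip_width: 1.005
1.55 [0.58077251 0.19918353 0.25206746] [-7.56298432e-03 -3.14096114e+00  9.35792349e-04] [-0.19816147 -0.44198078 -0.78238202]
```

View pics/A.png

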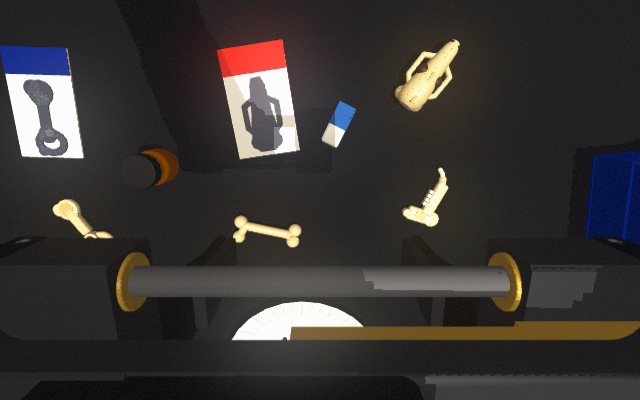

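Wrist view A shows the red card (258,98), skull (428,78), jaw (430,200), thigh (268,231), hip (80,220), blue card (42,102) and jar (150,168). The second view will cover the far side.

```bash
python3 -m creep '[[[1,-20,-200,0,0,0,0],[1,-20,-200,0,0,0,0],[1,-20,-200,0,0,0,0],[1,-20,-200,0,0,0,0],[1,-20,-200,0,0,0,0]]]'
python3 -m creep '[[[1,-25,-200,0,0,0,0],[1,-25,-200,0,0,0,0],[1,-25,-200,0,0,0,0],[1,-25,-200,0,0,0,0],[1,-25,-200,0,0,0,0]]]'
python3 look.py B
```

```text
time: 2.05
position: [0.5994, -0.007, 0.2529]
tool_rot: [0.017, 3.141, -0.006]
ft_force: [0.1, -0.0, 0.4]
grip_width: 0.996
time: 2.55
position: [0.623, -0.2065, 0.2521]
tool_rot: [-0.016, -3.14, 0.008]
ft_force: [-0.8, -1.8, -0.6]
grip_width: 0.999
2.65 [ 0.62453055 -0.19862795  0.25192414] [-3.26179212e-03 -3.14066855e+00 -1.44690083e-03] [0.25021354 1.78084738 0.56873731]
```

View pics/B.png

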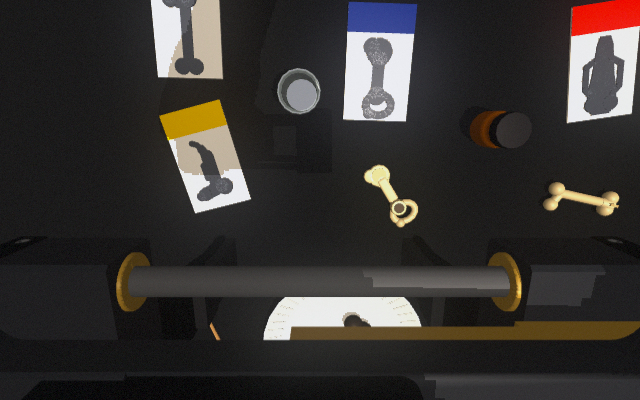

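View B shows the hip (392,195), thigh (582,199), yellow card (205,157), blue card (380,62), beaker (299,92) and jar (512,130). The teal card is cut off at the top edge, so I'll take one more view further in.

```bash
python3 -m creep '[[[1,45,-40,0,0,0,0],[1,75,-80,0,0,0,0],[1,75,-80,0,0,0,0],[1,75,-80,0,0,0,0]]]'
python3 look.py C
cat > fit.py <<'E'
from h import *
from scipy.optimize import minimize
def load(n):
    d=np.load(f'{n}.npz'); return d['im'],dict(K=d['K'],pose=d['pose'])
hsvr={'skull':('red','A'),'jaw':('yel','C'),'thigh':('teal','C'),'hip':('blue','B')}
hue={'red':[(0,8),(172,180)],'yel':[(18,32)],'teal':[(78,98)],'blue':[(108,128)]}
guess={'red':(.49,.13),'yel':(.597,-.338),'teal':(.441,-.344),'blue':(.493,-.131)}
def region(im,p,c,half,z,s=2000):
    return top(im,p,c[0]-half,c[0]+half,c[1]-half,c[1]+half,z,s)
def card(b):
    col,v=hsvr[b]; im,p=load(v); c=guess[col]; H=.1; t=region(im,p,c,H,.003)
    h=cv2.cvtColor(t,cv2.COLOR_RGB2HSV)
    band=np.zeros(h.shape[:2],np.uint8)
    for lo,hi in hue[col]: band|=cv2.inRange(h,(lo,140,70),(hi,255,255))
    white=cv2.inRange(h,(0,0,115),(180,110,255))
    m=cv2.morphologyEx(band|white,cv2.MORPH_OPEN,np.ones((7,7)))
    cs=cv2.findContours(m,0,2)[0]; k=max(cs,key=cv2.contourArea)
    r=cv2.minAreaRect(k); 
    bc=np.mean(np.argwhere(cv2.morphologyEx(band,cv2.MORPH_OPEN,np.ones((9,9)))),0)[::-1]
    w=lambda q: np.array([c[0]+H-q[1]/2000,c[1]+H-q[0]/2000])
    cen=w(r[0]); d=w(bc)-cen
    box=cv2.boxPoints(r); e=[w(box[i+1])-w(box[i]) for i in range(2)]; L=max(e,key=np.linalg.norm)
    L=L/np.linalg.norm(L); L*=np.sign(L@d); yaw=np.arctan2(L[1],L[0])
    return cen,yaw,sorted(np.round(np.array(r[1])/2,1)),im,p
def sil(b):  # points of silhouette in cast frame, m
    cen,yaw,sz,im,p=card(b); g=np.arange(-.046,.030,.0005); gy=np.arange(-.035,.035,.0005)
    X,Y=np.meshgrid(g-.015+.0,gy); 
    X=np.clip(X,-.061,.031)
    ca,sa=np.cos(yaw),np.sin(yaw); P=np.stack([cen[0]+ca*X-sa*Y,cen[1]+sa*X+ca*Y,np.full(X.shape,.003)],-1).reshape(-1,3)
    uv=np.array([proj(p,q) for q in P]).reshape(*X.shape,2).astype(np.float32)
    patch=cv2.remap(im,uv[...,0],uv[...,1],cv2.INTER_LINEAR)
    v=patch.max(-1); m=v<110
    return X[m]+.015,Y[m],m
E
python3 - <<'E'
from fit import *
tiles=[]
for b in hsvr:
    cen,yaw,sz,_,_=card(b); x,y,m=sil(b)
    print(b,cen.round(4),np.degrees(yaw).round(1),sz,len(x),'ext mm',(np.array([x.min(),x.max(),y.min(),y.max()])*1e3).round(1))
    tiles.append(cv2.resize(m[::-1].astype(np.uint8)*255,(300,280)))
im=cv2.imread('pics/C.png')
cv2.imwrite('pics/sil.png',np.vstack([np.hstack(tiles[:2]),np.hstack(tiles[2:])]))
E
```

```text
time: 3.05
position: [0.549, -0.2783, 0.2531]
tool_rot: [0.003, 3.141, 0.002]
ft_force: [0.9, 0.4, 0.4]
grip_width: 1.0
3.15 [ 0.55147285 -0.27512074  0.2524849 ] [-0.00579257  3.14047708  0.00365409] [0.28435159 0.36441211 0.43526763]
skull [0.4919 0.1273] -172.2 [np.float64(77.0), np.float64(127.2)] 6192 ext mm [-42.5  17.5 -22.   22.5]
jaw [ 0.5995 -0.3407] -166.0 [np.float64(77.5), np.float64(127.3)] 2430 ext mm [-35.   29.5 -19.5  27. ]
thigh [ 0.4429 -0.3483] 178.4 [np.float64(76.6), np.float64(126.9)] 4533 ext mm [-43.5  29.5 -15.5  23.5]
hip [ 0.4925 -0.1318] 177.8 [np.float64(76.4), np.float64(126.5)] 9 ext mm [-32.5  25.5 -13.   15.5]
```

View pics/sil.png

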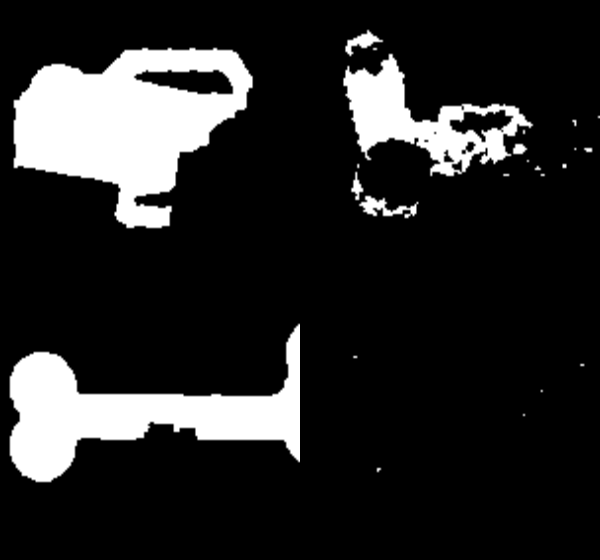

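All four card poses fit well, at about 127 x 77 mm. For the bones I'll make rectified crops at grip height and pick the points by eye.

```bash
cat > tiles.py <<'E'
from fit import *
B={'skull':('A',(.469,.318),.018),'jaw':('A',(.612,.332),.007),'thigh':('A',(.654,.125),.0085),'hip':('B',(.648,-.114),.007)}
T=[]
for b,(v,c,z) in B.items():
    im,p=load(v); H=.066; t=region(im,p,c,H,z,3000)[:,:,::-1].copy()
    for k in range(0,7):
        for a in (-1,1):
            i=int((.066+a*k*.01)*3000-1e-9); col=(0,255,255) if k==0 else (110,110,0)
            cv2.line(t,(i,0),(i,396),col,1);cv2.line(t,(0,i),(396,i),col,1)
    cv2.putText(t,b,(5,15),0,.5,(0,255,0),1); T.append(t[48:348])
cv2.imwrite('pics/tiles.png',np.vstack([np.hstack(T[:2]),np.hstack(T[2:])]))
E
python3 tiles.py
```

```text
(no output)
```

View pics/tiles.png

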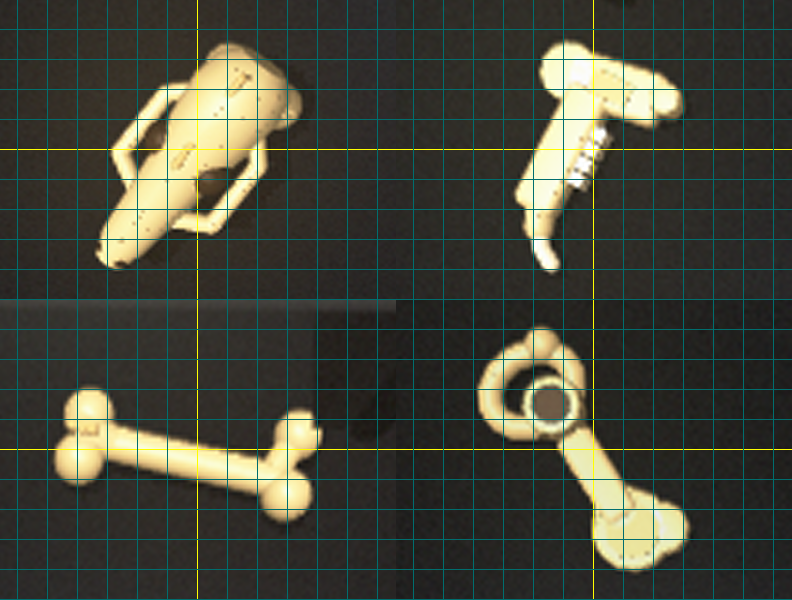

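From the tiles, with grip points by eye:

| Bone | Tile pixel | World x, y | Yaw |
|---|---|---|---|
| Skull | (188,160) | .4657, .3213 | 142° |
| Jaw | (567,150) | .612, .341 | 152° |
| Thigh | (186,459) | .651, .129 | -103° |
| Hip | (590,462) | .644, -.113 | -150° |

I'll do the hip first.

```bash
cat > go.py <<'E'
# go.py x y z phi : tool-frame move from the present pose, phi = world angle of tool x (deg)
import sys
from h import *
x,y,z,phi=map(float,sys.argv[1:5]); s=ctrl.get_state(); M=R.from_rotvec(s['tool_rot']).as_matrix()
d=M.T@(np.array([x,y,z])-s['position'])*1e3
cur=np.degrees(np.arctan2(M[1,0],M[0,0])); t=(phi-cur+180)%360-180
az=np.degrees(np.arctan2(y,x)-np.arctan2(*s['position'][1::-1]))
print('move mm',d.round(1),'len',np.linalg.norm(d).round(),'rz',np.radians(-t).round(3),'| phi',cur.round(1),'turn',round(t,1),'daz',az.round(1),'j7',s['joint_positions'][6].round(2),'pos',s['position'].round(4),'tilt',M[:2,2].round(3),'t',s['time'],'g',s['grip_width'].round(3))
E
python3 go.py .644 -.1127 .08 210; python3 go.py .651 .129 .08 256.8; python3 go.py .651 .129 .08 76.8
```

```text
Traceback (most recent call last):
  File "go.py", line 8, in <module>
    print('move mm',d.round(1),'len',np.linalg.norm(d).round(),'rz',np.radians(-t).round(3),'| phi',cur.round(1),'turn',round(t,1),'daz',az.round(1),'j7',s['joint_positions'][6].round(2),'pos',s['position'].round(4),'tilt',M[:2,2].round(3),'t',s['time'],'g',s['grip_width'].round(3))
                                                                                                                                                                                                                                                                  ^^^^^^^^^^^^^^^^^^^^^
AttributeError: 'float' object has no attribute 'round'
Traceback (most recent call last):
  File "go.py", line 8, in <module>
    print('move mm',d.round(1),'len',np.linalg.norm(d).round(),'rz',np.radians(-t).round(3),'| phi',cur.round(1),'turn',round(t,1),'daz',az.round(1),'j7',s['joint_positions'][6].round(2),'pos',s['position'].round(4),'tilt',M[:2,2].round(3),'t',s['time'],'g',s['grip_width'].round(3))
                                                      
[... 272 characters left out ...]
e 'round'
Traceback (most recent call last):
  File "go.py", line 8, in <module>
    print('move mm',d.round(1),'len',np.linalg.norm(d).round(),'rz',np.radians(-t).round(3),'| phi',cur.round(1),'turn',round(t,1),'daz',az.round(1),'j7',s['joint_positions'][6].round(2),'pos',s['position'].round(4),'tilt',M[:2,2].round(3),'t',s['time'],'g',s['grip_width'].round(3))
                                                                                                                                                                                                                                                                  ^^^^^^^^^^^^^^^^^^^^^
AttributeError: 'float' object has no attribute 'round'
```

```bash
sed -i "s/s\['grip_width'\].round(3)/round(s['grip_width'],3)/" go.py
python3 go.py .644 -.1127 .06 210; python3 go.py .651 .129 .08 256.8; python3 go.py .651 .129 .08 76.8
```

```text
move mm [-92.9 161.6 193. ] len 268.0 rz -0.52 | phi -179.8 turn 29.8 daz 16.6 j7 2.11 pos [ 0.5515 -0.2751  0.2525] tilt [0.001 0.002] t 3.15 g 1.001
move mm [-100.8  403.3  173.5] len 451.0 rz -1.337 | phi -179.8 turn 76.6 daz 37.7 j7 2.11 pos [ 0.5515 -0.2751  0.2525] tilt [0.001 0.002] t 3.15 g 1.001
move mm [-100.8  403.3  173.5] len 451.0 rz 1.805 | phi -179.8 turn -103.4 daz 37.7 j7 2.11 pos [ 0.5515 -0.2751  0.2525] tilt [0.001 0.002] t 3.15 g 1.001
```

```bash
python3 -m creep '[[[0.5,-46,81,96,0,0,0],[0.5,-46,81,96,0,0,0],[0.5,-46,81,96,0,0,0]]]'|head -2
python3 -m creep '[[[0.5,-47,81,96,0,0,-0.52],[0.5,-47,81,96,0,0,-0.52],[0.5,-47,81,96,0,0,-0.52],[0.5,-47,81,96,0,0,-0.52],[0.5,-47,81,96,0,0,-0.52]]]'
python3 look.py D; python3 go.py .644 -.1127 .003 210
```

```text
time: 3.45
position: [0.5977, -0.1901, 0.1535]
time: 3.95
position: [0.6433, -0.1114, 0.0586]
tool_rot: [0.817, -3.032, -0.004]
ft_force: [-0.5, -1.0, 0.2]
grip_width: 0.51
4.05 [ 0.64357674 -0.11507769  0.06064268] [-8.07233540e-01  3.03552839e+00  5.74590877e-04] [ 0.03051582 -0.41043086 -0.64513614]
move mm [-1.5  1.8 57.6] len 58.0 rz -0.004 | phi -150.2 turn 0.2 daz 0.2 j7 2.36 pos [ 0.6436 -0.1151  0.0606] tilt [0. 0.] t 4.05 g 0.505
```

View pics/D.png

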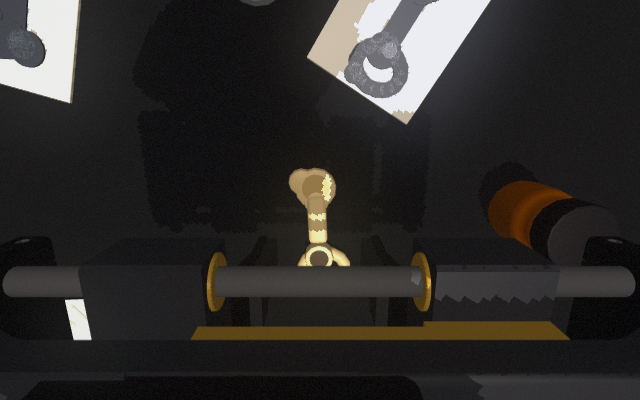

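The neck is centred between the fingers at column 317 and lined up, and the jar is clear to the right. Now descend, grip and lift.

```bash
python3 -m creep '[[[0.5,-1,1,30,0,0,0],[0.5,-1,1,50,0,0,0],[0.5,-1,1,57,0,0,0],[0.5,-1,1,57,0,0,0]]]' 15
python3 -m creep '[[[0.05,0,0,0,0,0,0],[0.05,0,0,0,0,0,0],[0.05,0,0,0,0,0,0],[0.05,0,0,0,0,0,0],[0.05,0,0,0,0,0,0]]]' 15
python3 -m creep '[[[0.05,0,0,-10,0,0,0],[0.05,0,0,-40,0,0,0],[0.05,0,0,-80,0,0,0],[0.05,0,0,-80,0,0,0]]]'
python3 go.py .5075 -.1324 .083 177.8
```

```text
time: 4.45
position: [0.6428, -0.1156, 0.0032]
tool_rot: [0.804, -3.036, -0.001]
ft_force: [-1.1, 0.1, -0.5]
grip_width: 0.5
time: 4.95
position: [0.6434, -0.1155, 0.004]
tool_rot: [-0.806, 3.036, -0.0]
ft_force: [-0.8, -0.3, 1.6]
grip_width: 0.152
time: 5.35
position: [0.6475, -0.1167, 0.0906]
tool_rot: [-0.803, 3.026, -0.006]
ft_force: [0.4, -0.1, 0.7]
grip_width: 0.147
move mm [129.4  55.8   6.1] len 141.0 rz 0.557 | phi -150.3 turn -31.9 daz -4.4 j7 2.35 pos [ 0.6475 -0.1167  0.0906] tilt [ 0.011 -0.001] t 5.35 g 0.147
```

```bash
python3 -m creep '[[[0.05,129,56,6,0,0,0.557],[0.05,129,56,6,0,0,0.557],[0.05,129,56,6,0,0,0.557],[0.05,129,56,6,0,0,0.557],[0.05,129,56,6,0,0,0.557]]]'|head -2
python3 -m creep '[[[0.05,0,0,0,0,0,0],[0.05,0,0,0,0,0,0]]]'|head -2
python3 go.py .5075 -.1324 .007 177.8; python3 look.py E
```

```text
time: 5.85
position: [0.5026, -0.1309, 0.0779]
time: 6.05
position: [0.5046, -0.1307, 0.078]
move mm [-2.9 -1.5 71. ] len 71.0 rz 0.003 | phi 178.0 turn -0.2 daz -0.1 j7 1.82 pos [ 0.5046 -0.1307  0.078 ] tilt [ 0.001 -0.   ] t 6.05 g 0.15
6.15 [ 0.50421926 -0.13085285  0.07765946] [ 5.66619911e-02  3.14075089e+00 -7.17404545e-04] [ 0.22326589 -0.63523728 -0.20321442]
```

View pics/E.png

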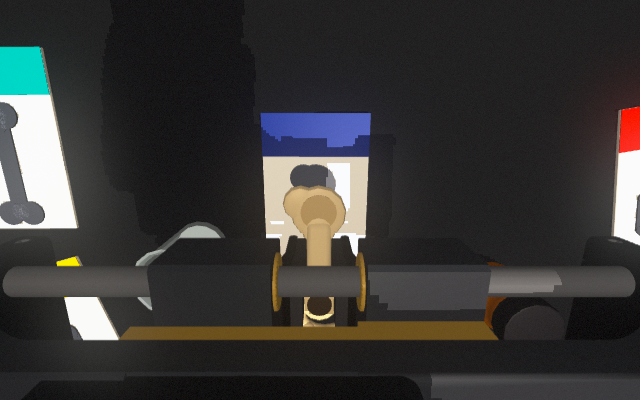

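The hip is held over its silhouette, with both paddles near column 314, and the beaker and jar sit below the gripper's body height. Now lower, release and rise.

```bash
python3 -m creep '[[[0.05,-3,-1.5,35,0,0,0],[0.05,-3,-1.5,60,0,0,0],[0.05,-3,-1.5,68,0,0,0],[0.05,-3,-1.5,70.5,0,0,0],[0.05,-3,-1.5,70.5,0,0,0]]]'
python3 -m creep '[[[0.35,0,0,0,0,0,0],[0.35,0,0,0,0,0,0],[0.35,0,0,0,0,0,0],[0.35,0,0,0,0,0,0]]]'
python3 -m creep '[[[0.35,0,0,-20,0,0,0],[0.35,0,0,-60,0,0,0],[0.35,0,0,-110,0,0,0],[0.35,0,0,-120,0,0,0]]]'
python3 go.py .651 .129 .10 76.8
```

```text
time: 6.65
position: [0.507, -0.1327, 0.0076]
tool_rot: [0.059, 3.14, -0.0]
ft_force: [-0.1, -0.4, 0.7]
grip_width: 0.145
time: 7.05
position: [0.5067, -0.1325, 0.0075]
tool_rot: [0.059, 3.14, 0.0]
ft_force: [-0.7, 0.2, 0.5]
grip_width: 0.336
time: 7.45
position: [0.5099, -0.1335, 0.1328]
tool_rot: [0.06, 3.131, -0.001]
ft_force: [0.8, -0.5, -0.0]
grip_width: 0.348
move mm [-130.6  267.7   34.1] len 300.0 rz 1.763 | phi 177.8 turn -101.0 daz 25.9 j7 1.8 pos [ 0.5099 -0.1335  0.1328] tilt [ 0.01  -0.001] t 7.45 g 0.348
```

```bash
python3 -m creep '[[[0.45,-100,205,26,0,0,0.7],[0.45,-100,205,26,0,0,0.7],[0.45,-100,205,26,0,0,0.7],[0.45,-100,205,26,0,0,0.7],[0.45,-100,205,26,0,0,0.7]]]'|head -2
python3 -m creep '[[[0.45,0,0,0,0,0,0.7],[0.45,0,0,0,0,0,0.7],[0.45,0,0,0,0,0,0.7],[0.45,0,0,0,0,0,0.7],[0.45,0,0,0,0,0,0.7]]]'|head -2
python3 go.py .651 .129 .06 76.8
```

```text
time: 7.95
position: [0.6147, 0.0737, 0.1001]
time: 8.45
position: [0.6138, 0.0686, 0.1006]
move mm [55.1 44.6 40.6] len 82.0 rz 0.358 | phi 97.3 turn -20.5 daz 4.8 j7 0.14 pos [0.6138 0.0686 0.1006] tilt [-0. -0.] t 8.45 g 0.45
```

```bash
python3 -m creep '[[[0.45,55,45,41,0,0,0.358],[0.45,55,45,41,0,0,0.358],[0.45,55,45,41,0,0,0.358],[0.45,55,45,41,0,0,0.358],[0.45,55,45,41,0,0,0.358]]]'|head -2
python3 look.py F; python3 go.py .651 .129 .003 76.8
```

```text
time: 8.95
position: [0.6513, 0.1281, 0.06]
9.05 [0.65153599 0.12783866 0.06066491] [2.45688989e+00 1.95708122e+00 1.13446587e-03] [-1.04504197  0.08923855  0.28576632]
move mm [ 1.  -0.8 57.7] len 58.0 rz 0.005 | phi 77.1 turn -0.3 daz 0.1 j7 -0.24 pos [0.6515 0.1278 0.0607] tilt [0.001 0.   ] t 9.05 g 0.447
```

View pics/F.png

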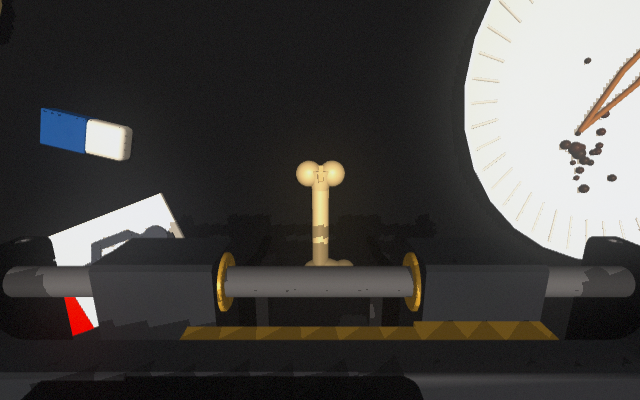

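The shaft is upright at column 320 and centred. Grip and lift.

```bash
python3 -m creep '[[[0.45,1,-1,30,0,0,0],[0.45,1,-1,50,0,0,0],[0.45,1,-1,57,0,0,0],[0.45,1,-1,57,0,0,0]]]' 15 |head -2
python3 -m creep '[[[0.03,0,0,0,0,0,0],[0.03,0,0,0,0,0,0],[0.03,0,0,0,0,0,0],[0.03,0,0,0,0,0,0],[0.03,0,0,0,0,0,0]]]' 15
python3 -m creep '[[[0.03,0,0,-10,0,0,0],[0.03,0,0,-50,0,0,0],[0.03,0,0,-100,0,0,0],[0.03,0,0,-105,0,0,0],[0.03,0,0,-105,0,0,0]]]'
python3 go.py .4579 -.3487 .108 -1.6
```

```text
time: 9.45
position: [0.65, 0.1295, 0.0026]
time: 9.95
position: [0.651, 0.1303, 0.0036]
tool_rot: [2.456, 1.958, 0.001]
ft_force: [0.5, -0.7, 1.6]
grip_width: 0.122
time: 10.45
position: [0.6522, 0.1304, 0.1111]
tool_rot: [2.456, 1.957, 0.007]
ft_force: [-0.3, 0.5, -0.9]
grip_width: 0.115
move mm [-510.4  -82.5    1.3] len 517.0 rz 1.374 | phi 77.1 turn -78.7 daz -48.6 j7 -0.26 pos [0.6522 0.1304 0.1111] tilt [0.005 0.002] t 10.45 g 0.115
```

```bash
python3 -m creep '[[[0.03,-170,-27,0,0,0,0],[0.03,-170,-27,0,0,0,0],[0.03,-170,-27,0,0,0,0],[0.03,-170,-27,0,0,0,0]]]'|head -2
python3 -m creep '[[[0.03,-170,-27,0,0,0,0],[0.03,-170,-27,0,0,0,0],[0.03,-170,-27,0,0,0,0],[0.03,-170,-27,0,0,0,0]]]'|head -2
python3 -m creep '[[[0.03,-170,-28,0,0,0,0.69],[0.03,-170,-28,0,0,0,0.69],[0.03,-170,-28,0,0,0,0.69],[0.03,-170,-28,0,0,0,0.69],[0.03,-170,-28,0,0,0,0.69]]]'|head -2
python3 -m creep '[[[0.03,0,0,0,0,0,0.68],[0.03,0,0,0,0,0,0.68],[0.03,0,0,0,0,0,0.68],[0.03,0,0,0,0,0,0.68],[0.03,0,0,0,0,0,0.68]]]'
python3 look.py G;python3 go.py .4579 -.3487 .007 -1.6
```

```text
time: 10.85
position: [0.5828, -0.0354, 0.1066]
time: 11.25
position: [0.5181, -0.1942, 0.1069]
time: 11.75
position: [0.4526, -0.3529, 0.1071]
time: 12.25
position: [0.4559, -0.3477, 0.1065]
tool_rot: [-3.14, 0.045, 0.004]
ft_force: [0.6, 0.3, 0.2]
grip_width: 0.122
12.35 [ 0.45594182 -0.3478313   0.10658759] [-3.14059636  0.03807924  0.00452936] [-0.18028153 -0.41957676 -0.0723073 ]
move mm [ 2.3  0.9 99.6] len 100.0 rz 0.004 | phi -1.4 turn -0.2 daz 0.0 j7 -0.66 pos [ 0.4559 -0.3478  0.1066] tilt [-0.003  0.001] t 12.35 g 0.119
```

View pics/G.png

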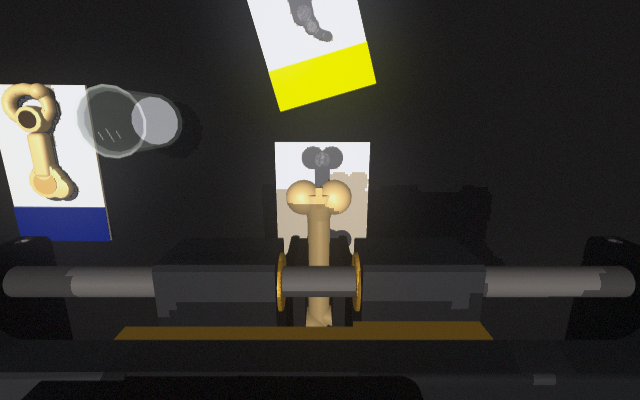

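The hip lies on its card and hides the print, and the beaker is undisturbed. The thigh is over its silhouette, column 319 against 322, so I'll lower it.

```bash
python3 -m creep '[[[0.03,2,1.5,50,0,0,0],[0.03,2,1.5,85,0,0,0],[0.03,2,1.5,96,0,0,0],[0.03,2,1.5,99.5,0,0,0],[0.03,2,1.5,99.5,0,0,0]]]'
python3 -m creep '[[[0.35,0,0,0,0,0,0],[0.35,0,0,0,0,0,0],[0.35,0,0,0,0,0,0],[0.35,0,0,0,0,0,0]]]'|head -2
python3 -m creep '[[[0.35,0,0,-20,0,0,0],[0.35,0,0,-60,0,0,0],[0.35,0,0,-110,0,0,0],[0.35,0,0,-120,0,0,0],[0.35,0,0,-120,0,0,0]]]'
python3 go.py .612 .341 .1 152
```

```text
time: 12.85
position: [0.459, -0.3508, 0.0092]
tool_rot: [3.141, -0.038, 0.001]
ft_force: [0.1, -0.7, -1.0]
grip_width: 0.124
time: 13.25
position: [0.4593, -0.3503, 0.0092]
time: 13.75
position: [0.4602, -0.3511, 0.1308]
tool_rot: [3.14, -0.037, 0.007]
ft_force: [-0.4, 0.3, -0.0]
grip_width: 0.351
move mm [ 135.2 -695.5   30.5] len 709.0 rz -2.677 | phi -1.4 turn 153.4 daz 66.5 j7 -0.67 pos [ 0.4602 -0.3511  0.1308] tilt [ 0.004 -0.001] t 13.75 g 0.351
```

```bash
python3 -m creep '[[[0.5,34,-174,0,0,0,-0.669],[0.5,34,-174,0,0,0,-0.669],[0.5,34,-174,0,0,0,-0.669],[0.5,34,-174,0,0,0,-0.669],[0.5,34,-174,0,0,0,-0.669]]]'|head -2
python3 -m creep '[[[0.5,134,-115,0,0,0,-0.669],[0.5,134,-115,0,0,0,-0.669],[0.5,134,-115,0,0,0,-0.669],[0.5,134,-115,0,0,0,-0.669],[0.5,134,-115,0,0,0,-0.669]]]'|head -2
python3 -m creep '[[[0.5,177,-8,0,0,0,-0.669],[0.5,177,-8,0,0,0,-0.669],[0.5,177,-8,0,0,0,-0.669],[0.5,177,-8,0,0,0,-0.669],[0.5,177,-8,0,0,0,-0.669]]]'|head -2
python3 -m creep '[[[0.5,143,104,30,0,0,-0.669],[0.5,143,104,30,0,0,-0.669],[0.5,143,104,30,0,0,-0.669],[0.5,143,104,30,0,0,-0.669],[0.5,143,104,30,0,0,-0.669]]]'
python3 go.py .612 .341 .06 152
```

```text
time: 14.25
position: [0.4975, -0.1702, 0.1266]
time: 14.75
position: [0.5343, 0.0018, 0.1264]
time: 15.25
position: [0.5705, 0.1753, 0.1258]
time: 15.75
position: [0.6067, 0.3479, 0.0939]
tool_rot: [-0.741, -3.047, 0.001]
ft_force: [-1.3, -0.2, -0.4]
grip_width: 0.502
move mm [-8.  -3.7 33.8] len 35.0 rz 0.012 | phi 152.7 turn -0.7 daz -0.7 j7 0.69 pos [0.6067 0.3479 0.0939] tilt [-0.006  0.001] t 15.75 g 0.502
```

```bash
python3 -m creep '[[[0.5,-7,-3,34,0,0,0.01],[0.5,-7,-3,34,0,0,0.01],[0.5,-7,-3,34,0,0,0.01]]]'|head -2
python3 look.py I; python3 go.py .612 .341 .003 152
```

```text
time: 16.05
position: [0.6135, 0.3342, 0.0623]
16.15 [0.61508151 0.33559061 0.06510645] [-7.77046772e-01 -3.04394821e+00 -9.52737988e-04] [0.38708311 0.60320032 0.21850689]
move mm [ 5.3  3.2 62.1] len 62.0 rz -0.011 | phi 151.4 turn 0.6 daz 0.5 j7 0.7 pos [0.6151 0.3356 0.0651] tilt [0.    0.001] t 16.15 g 0.499
```

View pics/I.png

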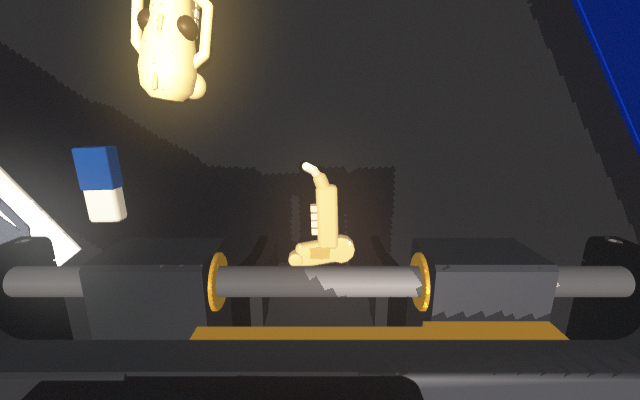

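The jaw bar with teeth spans columns 311–338, a 3 mm offset that matches the computed correction. Grip and lift.

```bash
python3 -m creep '[[[0.5,5,3,30,0,0,-0.01],[0.5,5,3,52,0,0,-0.01],[0.5,5,3,61.5,0,0,-0.01],[0.5,5,3,61.5,0,0,-0.01]]]' 15 |head -2
python3 -m creep '[[[0.1,0,0,0,0,0,0],[0.1,0,0,0,0,0,0],[0.1,0,0,0,0,0,0],[0.1,0,0,0,0,0,0],[0.1,0,0,0,0,0,0]]]' 15
python3 -m creep '[[[0.1,0,0,-10,0,0,0],[0.1,0,0,-50,0,0,0],[0.1,0,0,-100,0,0,0],[0.1,0,0,-105,0,0,0],[0.1,0,0,-105,0,0,0]]]'
python3 go.py .6141 -.3371 .108 194
```

```text
time: 16.55
position: [0.6115, 0.3402, 0.0025]
time: 17.05
position: [0.6126, 0.3406, 0.004]
tool_rot: [0.762, 3.047, 0.002]
ft_force: [0.7, -0.4, 3.3]
grip_width: 0.211
time: 17.55
position: [0.6136, 0.3411, 0.1113]
tool_rot: [0.761, 3.044, 0.006]
ft_force: [-0.8, 0.0, -0.3]
grip_width: 0.214
move mm [-319.5 -598.3    1.3] len 678.0 rz -0.734 | phi 151.9 turn 42.1 daz -57.8 j7 0.69 pos [0.6136 0.3411 0.1113] tilt [0.004 0.003] t 17.55 g 0.214
```

```bash
python3 -m creep '[[[0.1,-106,-199,0,0,0,0],[0.1,-106,-199,0,0,0,0],[0.1,-106,-199,0,0,0,0],[0.1,-106,-199,0,0,0,0],[0.1,-106,-199,0,0,0,0]]]'|head -2
python3 -m creep '[[[0.1,-106,-199,0,0,0,0],[0.1,-106,-199,0,0,0,0],[0.1,-106,-199,0,0,0,0],[0.1,-106,-199,0,0,0,0],[0.1,-106,-199,0,0,0,0]]]'|head -2
python3 -m creep '[[[0.1,-107,-200,0,0,0,-0.734],[0.1,-107,-200,0,0,0,-0.734],[0.1,-107,-200,0,0,0,-0.734],[0.1,-107,-200,0,0,0,-0.734],[0.1,-107,-200,0,0,0,-0.734]]]'|head -2
python3 -m creep '[[[0.1,0,0,0,0,0,0],[0.1,0,0,0,0,0,0]]]'
python3 look.py J;python3 go.py .6141 -.3371 .007 194
```

```text
time: 18.05
position: [0.6106, 0.1082, 0.1065]
time: 18.55
position: [0.6096, -0.1167, 0.1067]
time: 19.05
position: [0.6095, -0.3418, 0.106]
time: 19.25
position: [0.6106, -0.338, 0.106]
tool_rot: [0.377, -3.116, -0.003]
ft_force: [-0.4, 0.9, 0.1]
grip_width: 0.211
19.35 [ 0.61229638 -0.33506634  0.10657915] [ 0.3838359  -3.11667049 -0.00405967] [ 0.18685581  0.60089394 -0.70567674]
move mm [-1.4 -2.7 99.6] len 100.0 rz 0.001 | phi -166.0 turn -0.0 daz -0.1 j7 2.46 pos [ 0.6123 -0.3351  0.1066] tilt [-0.002  0.002] t 19.35 g 0.214
```

View pics/J.png

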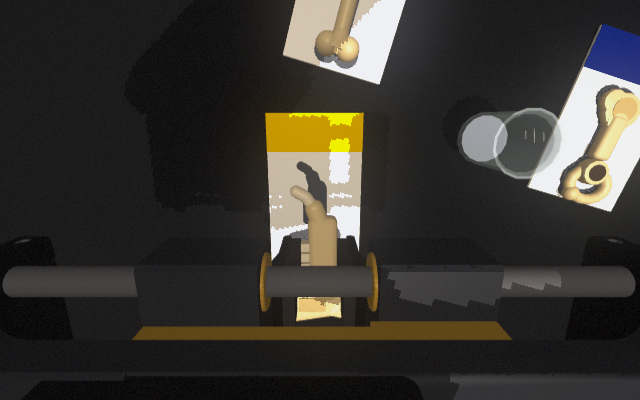

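The jaw is aligned with its silhouette, and the offset of about 2.5 mm agrees with the computed dy. The thigh and hip still lie on their cards. Lower it.

```bash
python3 -m creep '[[[0.1,-1.5,-2.5,50,0,0,0],[0.1,-1.5,-2.5,85,0,0,0],[0.1,-1.5,-2.5,96,0,0,0],[0.1,-1.5,-2.5,99.5,0,0,0],[0.1,-1.5,-2.5,99.5,0,0,0]]]'
python3 -m creep '[[[0.45,0,0,0,0,0,0],[0.45,0,0,0,0,0,0],[0.45,0,0,0,0,0,0],[0.45,0,0,0,0,0,0]]]'|head -2
python3 -m creep '[[[0.45,0,0,-20,0,0,0],[0.45,0,0,-60,0,0,0],[0.45,0,0,-110,0,0,0],[0.45,0,0,-120,0,0,0],[0.45,0,0,-120,0,0,0]]]'
python3 go.py .4657 .3213 .12 142
```

```text
time: 19.85
position: [0.6155, -0.339, 0.0096]
tool_rot: [-0.384, 3.117, -0.001]
ft_force: [0.4, 0.0, 0.5]
grip_width: 0.214
time: 20.25
position: [0.6147, -0.3397, 0.0093]
time: 20.75
position: [0.6159, -0.3407, 0.1321]
tool_rot: [-0.382, 3.113, -0.005]
ft_force: [0.3, 0.2, -1.1]
grip_width: 0.448
move mm [-14.1 678.7   9.6] len 679.0 rz 0.907 | phi -166.0 turn -52.0 daz 63.5 j7 2.46 pos [ 0.6159 -0.3407  0.1321] tilt [ 0.006 -0.002] t 20.75 g 0.448
```

```bash
python3 -m creep '[[[0.8,-5,226,0,0,0,0],[0.8,-5,226,0,0,0,0],[0.8,-5,226,0,0,0,0],[0.8,-5,226,0,0,0,0],[0.8,-5,226,0,0,0,0]]]'|head -2
python3 -m creep '[[[0.8,-5,226,0,0,0,0],[0.8,-5,226,0,0,0,0],[0.8,-5,226,0,0,0,0],[0.8,-5,226,0,0,0,0],[0.8,-5,226,0,0,0,0]]]'|head -2
python3 -m creep '[[[0.8,-5,226,0,0,0,0.7],[0.8,-5,226,0,0,0,0.7],[0.8,-5,226,0,0,0,0.7],[0.8,-5,226,0,0,0,0.7],[0.8,-5,226,0,0,0,0.7]]]'|head -2
python3 go.py .4657 .3213 .09 142
```

```text
time: 21.25
position: [0.5625, -0.1129, 0.1262]
time: 21.75
position: [0.5118, 0.1067, 0.1266]
time: 22.25
position: [0.4631, 0.323, 0.1266]
move mm [-3.1 -0.3 36.6] len 37.0 rz 0.21 | phi 154.0 turn -12.0 daz -0.3 j7 0.5 pos [0.4631 0.323  0.1266] tilt [-0.002 -0.001] t 22.25 g 0.801
```

```bash
python3 -m creep '[[[0.8,-3,0,37,0,0,0.21],[0.8,-3,0,37,0,0,0.21],[0.8,-3,0,37,0,0,0.21],[0.8,-3,0,37,0,0,0.21]]]'|head -2
python3 look.py L; python3 go.py .4657 .3213 .003 142
```

```text
time: 22.65
position: [0.4674, 0.3199, 0.0907]
22.75 [0.46805671 0.32014083 0.09174097] [1.01449468e+00 2.97301939e+00 7.92919929e-04] [0.96962582 0.28208087 0.49170836]
move mm [ 2.6 -0.6 88.7] len 89.0 rz 0.006 | phi 142.3 turn -0.3 daz 0.2 j7 0.32 pos [0.4681 0.3201 0.0917] tilt [0. 0.] t 22.75 g 0.801
```

View pics/L.png

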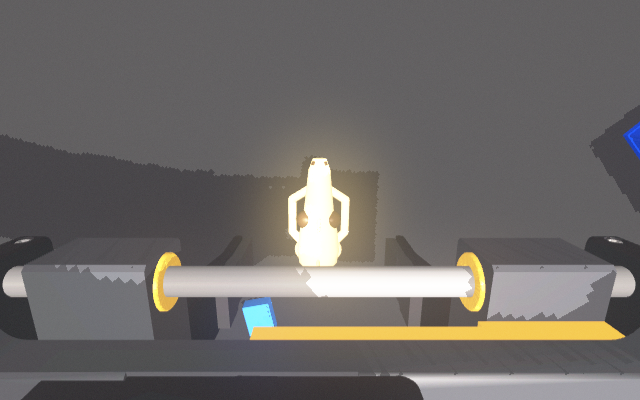

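The skull is centred at column 319 and straight, with the arches on rows 195–232. A quick check of the lengthways position before gripping:

```bash
python3 -c "
from fit import *
im,p=load('L')
print(ray(p,(319,213.5),.018), proj(p,(.4657,.3213,.018)))"
```

```text
[0.46512362 0.32244791 0.018     ] [318.24794523 215.00116321]
```

Agrees within 2 mm. Grip with moderate force and lift.

```bash
python3 -m creep '[[[0.8,3,-0.5,45,0,0,0],[0.8,3,-0.5,78,0,0,0],[0.8,3,-0.5,87.5,0,0,0],[0.8,3,-0.5,87.5,0,0,0]]]' 15 |head -2
python3 -m creep '[[[0.4,0,0,0,0,0,0],[0.4,0,0,0,0,0,0],[0.4,0,0,0,0,0,0],[0.4,0,0,0,0,0,0],[0.4,0,0,0,0,0,0]]]' 15
python3 -m creep '[[[0.4,0,0,-10,0,0,0],[0.4,0,0,-50,0,0,0],[0.4,0,0,-95,0,0,0],[0.4,0,0,-95,0,0,0]]]'
python3 go.py .5068 .1293 .1 187.8
```

```text
time: 23.15
position: [0.4647, 0.3212, 0.0035]
time: 23.65
position: [0.4657, 0.3222, 0.0051]
tool_rot: [1.015, 2.972, 0.002]
ft_force: [0.4, -0.4, 3.9]
grip_width: 0.51
time: 24.05
position: [0.469, 0.3245, 0.1062]
tool_rot: [1.014, 2.967, 0.016]
ft_force: [0.8, 0.4, -0.5]
grip_width: 0.51
move mm [-149.3 -131.3    5. ] len 199.0 rz -0.795 | phi 142.3 turn 45.5 daz -20.4 j7 0.31 pos [0.469  0.3245 0.1062] tilt [0.009 0.008] t 24.05 g 0.51
```

```bash
python3 -m creep '[[[0.4,-149,-131,5,0,0,-0.745],[0.4,-149,-131,5,0,0,-0.745],[0.4,-149,-131,5,0,0,-0.745],[0.4,-149,-131,5,0,0,-0.745],[0.4,-149,-131,5,0,0,-0.745]]]'|head -2
python3 -m creep '[[[0.4,0,0,0,0,0,-0.05],[0.4,0,0,0,0,0,-0.05],[0.4,0,0,0,0,0,-0.05]]]'
python3 look.py M;python3 go.py .5068 .1293 .008 187.8
```

```text
time: 24.55
position: [0.5034, 0.1205, 0.094]
time: 24.85
position: [0.5026, 0.1273, 0.094]
tool_rot: [0.152, -3.138, -0.0]
ft_force: [-0.5, 0.7, -0.7]
grip_width: 0.506
24.95 [0.50261014 0.12760595 0.09401104] [ 1.53834436e-01 -3.13768612e+00 -8.24617243e-05] [-0.03762949  0.14941231 -0.25764107]
move mm [-4.3  1.3 86. ] len 86.0 rz -0.038 | phi -174.4 turn 2.2 daz 0.1 j7 1.41 pos [0.5026 0.1276 0.094 ] tilt [-0.  0.] t 24.95 g 0.508
```

View pics/M.png

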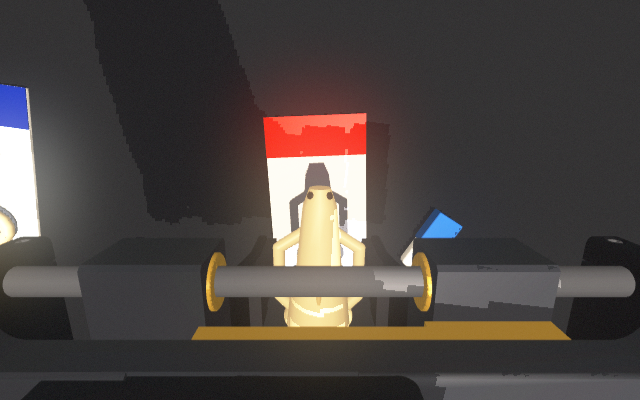

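The skull is over its silhouette, with the snout at (320,190) and the print tip at (317,165). The eraser on the right is clear of the fingers. Lower it.

```bash
python3 -m creep '[[[0.4,-4.5,1.5,45,0,0,-0.038],[0.4,-4.5,1.5,74,0,0,-0.038],[0.4,-4.5,1.5,83,0,0,-0.038],[0.4,-4.5,1.5,86.5,0,0,-0.038],[0.4,-4.5,1.5,86.5,0,0,-0.038]]]'
python3 -m creep '[[[0.65,0,0,0,0,0,0],[0.65,0,0,0,0,0,0],[0.65,0,0,0,0,0,0],[0.65,0,0,0,0,0,0]]]'|head -2
python3 -m creep '[[[0.65,0,0,-20,0,0,0],[0.65,0,0,-60,0,0,0],[0.65,0,0,-110,0,0,0],[0.65,0,0,-160,0,0,0],[0.65,0,0,-200,0,0,0]]]'|head -2
python3 -m creep '[[[0.65,-80,-200,0,0,0,0],[0.65,-80,-200,0,0,0,0],[0.65,-80,-200,0,0,0,0],[0.65,-80,-200,0,0,0,0],[0.65,-80,-200,0,0,0,0]]]'
python3 look.py N
```

```text
time: 25.45
position: [0.5073, 0.1293, 0.0082]
tool_rot: [-0.213, 3.134, 0.0]
ft_force: [0.2, -0.3, -0.5]
grip_width: 0.51
time: 25.85
position: [0.5075, 0.129, 0.008]
time: 26.35
position: [0.5077, 0.1289, 0.2109]
time: 26.85
position: [0.6145, -0.0655, 0.2077]
tool_rot: [-0.201, 3.134, -0.007]
ft_force: [0.8, -1.2, -0.0]
grip_width: 0.65
26.95 [ 0.61378662 -0.06210894  0.20729812] [ 2.04129412e-01 -3.13457640e+00  2.72537308e-03] [ 0.38969759  0.424401   -0.5308988 ]
```

View pics/N.png

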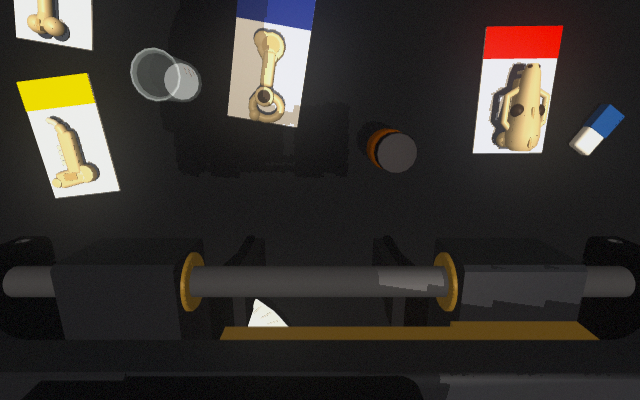

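All four casts lie on their cards, and the beaker (165,78) and jar (392,150) are standing. I've used my picture quota, so the final lengthways and crossways check is numeric.

```bash
python3 - <<'E'
from fit import *
im,p=load('N')
for b in ('skull','jaw','hip'):
    cen,yaw,_,_,_=card(b); z={'skull':.015,'jaw':.01,'hip':.01}[b]
    X,Y=np.meshgrid(np.arange(-.062,.032,.0005),np.arange(-.037,.037,.0005)); ca,sa=np.cos(yaw),np.sin(yaw)
    uv=np.array([proj(p,(cen[0]+ca*x-sa*y,cen[1]+sa*x+ca*y,z)) for x,y in zip(X.ravel(),Y.ravel())],np.float32).reshape(*X.shape,2)
    h=cv2.cvtColor(cv2.remap(im,uv[...,0],uv[...,1],1),cv2.COLOR_RGB2HSV)
    m=cv2.morphologyEx(cv2.inRange(h,(10,70,80),(30,255,255)),cv2.MORPH_OPEN,np.ones((5,5)))
    n,l,st,_=cv2.connectedComponentsWithStats(m); k=1+np.argmax(st[1:,4]); q=l==k
    x,y=X[q]*1e3+15,Y[q]*1e3; print(b,'x',x.min().round(1),x.max().round(1),'y',y.min().round(1),y.max().round(1))
    mid=abs(x)<4; print('  at x=0: y',y[mid].min(),y[mid].max())
    i=cv2.imread('pics/B.png')
for n in('side','scene'):
    a=ctrl.get_image(n)[:,:,::-1].astype(int); o=cv2.imread(f'pics/{n}0.png').astype(int)
    P=ctrl.camera_params(n)
    for nm,c in(('beaker',(.523,-.208)),('jar',(.566,.009))):
        u,v=proj(P,(*c,.03)).astype(int); print(n,nm,abs(a-o)[v-14:v+14,u-10:u+10].mean().round(1))
s=ctrl.get_state();print(s['time'],s['ft_force'].round(1))
E
```

```text
skull x -44.0 41.5 y -26.0 20.5
  at x=0: y -25.49999999999999 18.00000000000005
jaw x -36.5 32.0 y -23.0 28.5
  at x=0: y -11.499999999999975 7.000000000000041
hip x -47.0 38.5 y -22.5 16.0
  at x=0: y -7.499999999999972 5.50000000000004
side beaker 3.9
side jar 3.5
scene beaker 1.9
scene jar 1.6
27.05 [-0.1  0.5 -0. ]
```

```bash
python3 -c "
from bench import ctrl
print(ctrl.close_job())"
```

```text
the job is handed in; nothing more can be done
None
```

I placed all four casts on their own cards, the same way up as they started and facing the band. The job is handed in, with the arm clear of everything at about 27 s of the 109 s allowed.

- **Final measurements:** A last numeric check put the skull, jaw and hip within about 4 mm of their places (12 mm allowed). The exact offsets are uncertain by a few mm because of camera parallax.
- **Thigh bone:** It was cut off at the edge of the last picture, so I did not re-measure it. I am relying on its release position, about 2 mm from target, and the last picture, where its visible end lies on its card.
- **Release heights:** The thigh and jaw were let go about 2 mm above their cards because the arm stopped slightly high. The hip and skull were released within about 1 mm of contact.
- **Beaker and jar:** Both are still standing, and the before-and-after pictures show almost no change around them.
- **Failed check:** My attempt to read the printed silhouettes automatically mostly failed, so I used the card corners and the given offsets instead. No other checks failed or disagreed.

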